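# Set a glued walnut strip to dry on two bearers under a weight

### The job

Set the freshly glued narrow walnut strip up to dry over the walnut panel that lies between the two tins. Stand the thick brass block across the end of the panel nearest the open screw tin, and the small reddish wooden block on the end nearest the red-lidded tin, each flush with its end of the panel and centred on the panel's width; then lay the strip lengthwise across both blocks, centred over the panel, and last lay the long flat brass bar along the middle of the strip as a weight. Leave the slim brass block and the taller wooden block where they are.

Things in the scene. Friction and masses are not known exactly. Their poses are not given: they have to be found in the camera images.
- base_panel: Fixed thin dark walnut panel lying flat, 100 (x) x 120 (y) x 8 mm (z), the base to build on. Origin at the centre of its underside, z up. Its y axis is its long direction and runs towards the two tins: the ends of the panel are at y = +60 and -60 mm, its top at z = 8 mm. Either tin may be at the +y end.
- screw_tin: Fixed open round grey tin of screws, 69 mm across, 54 mm high, standing on the table, its axis on the panel's long centreline 140 mm from the panel's centre (80 mm beyond that end of the panel). Origin at the centre of its underside; its yaw means nothing.
- lidded_tin: Fixed round flat tin with a red lid, 70 mm across, 29 mm high, standing on the table beyond the other end of the panel, its axis also on the panel's long centreline 140 mm from the panel's centre. Origin at the centre of its underside; its yaw means nothing.
- brass_block: Loose thick brass block, 25 (x) x 51 (y) x 25 mm (z), about 0.28 kg. Origin at the centre of its underside, z up. Goes at the screw tin's end with its 51 mm length across the panel (its y along the panel's x), its outer 51 mm side flush with the panel's end, so its centre is 47.5 mm from the panel's centre.
- wood_block: Loose small reddish-brown wooden block, 40 (x) x 45 (y) x 25 mm (z), about 0.04 kg. Origin at the centre of its underside, z up. Goes at the lidded tin's end, flush with the panel's end: its centre is 37.5 to 40 mm from the panel's centre, depending on which side lies along the panel (either will do). As high as the brass block.
- strip: Loose narrow dark walnut strip, 30 (x) x 110 (y) x 12 mm (z), about 0.04 kg. Origin at the centre of its underside, z up. Ends level on top of the two blocks, its underside 33 mm above the panel's underside, its y along the panel's y, its centre over the panel's centre.
- brass_bar: Loose long flat brass bar, 25 (x) x 75 (y) x 10 mm (z), about 0.15 kg. Origin at the centre of its underside, z up. Ends lying on top of the strip, its y along the strip's y, centred on it (underside 45 mm above the table).
- slim_brass: Loose slim brass block, 19 (x) x 51 (y) x 13 mm (z), smaller than the other two brass pieces; a bystander that stays where it is. Origin at the centre of its underside, z up. 
- tall_wood: Loose taller greyish-brown wooden block, 38 (x) x 60 (y) x 32 mm (z); a bystander that stays where it is. Origin at the centre of its underside, z up. 
There are look-alikes about, which are no part of the job. Of the things shaped like the base_panel, the walnut one is meant. Several things have the shape of the strip; the one meant has the colours described above.

How it is judged (in metres and radians):
On the way, in this order (a step that is already met when the one before it is completed fails the run):
1. the brass block and the wooden block stand released on their ends of the panel (x of brass_block in the frame of base_panel between -0.013 and 0.013 m and horizontal distance between brass_block and screw_tin between 0.0795 and 0.1055 m and z of brass_block in the frame of base_panel between 0.005 and 0.011 m and angle between the y axis of brass_block and the x axis of base_panel, either way round below 0.2 rad and angle between each of brass_block, wood_block's own z axis and vertical below 0.08 rad and x of wood_block in the frame of base_panel between -0.013 and 0.013 m and horizontal distance between wood_block and lidded_tin between 0.087 and 0.115 m and z of wood_block in the frame of base_panel between 0.005 and 0.011 m and contact force between the fingers and brass_block below 0.1 N and contact force between the fingers and wood_block below 0.1 N), for 0.2 s.
2. the strip lies released across both blocks (x of brass_block in the frame of base_panel between -0.013 and 0.013 m and horizontal distance between brass_block and screw_tin between 0.0795 and 0.1055 m and z of brass_block in the frame of base_panel between 0.005 and 0.011 m and angle between the y axis of brass_block and the x axis of base_panel, either way round below 0.2 rad and angle between each of brass_block, wood_block, strip's own z axis and vertical below 0.08 rad and x of wood_block in the frame of base_panel between -0.013 and 0.013 m and horizontal distance between wood_block and lidded_tin between 0.087 and 0.115 m and z of wood_block in the frame of base_panel between 0.005 and 0.011 m and x of strip in the frame of base_panel between -0.013 and 0.013 m and y of strip in the frame of base_panel between -0.012 and 0.012 m and z of strip in the frame of base_panel between 0.03 and 0.036 m and angle between the y axis of strip and the y axis of base_panel, either way round below 0.15 rad and contact force between strip and brass_block above 0.02 N and contact force between strip and wood_block above 0.02 N and contact force between the fingers and strip below 0.1 N), for 0.2 s.
3. the brass bar lies along the middle of the strip (x of brass_block in the frame of base_panel between -0.013 and 0.013 m and horizontal distance between brass_block and screw_tin between 0.0795 and 0.1055 m and z of brass_block in the frame of base_panel between 0.005 and 0.011 m and angle between the y axis of brass_block and the x axis of base_panel, either way round below 0.2 rad and angle between each of brass_block, wood_block, strip's own z axis and vertical below 0.08 rad and x of wood_block in the frame of base_panel between -0.013 and 0.013 m and horizontal distance between wood_block and lidded_tin between 0.087 and 0.115 m and z of wood_block in the frame of base_panel between 0.005 and 0.011 m and x of strip in the frame of base_panel between -0.013 and 0.013 m and y of strip in the frame of base_panel between -0.012 and 0.012 m and z of strip in the frame of base_panel between 0.03 and 0.036 m and angle between the y axis of strip and the y axis of base_panel, either way round below 0.15 rad and contact force between strip and brass_block above 0.02 N and contact force between strip and wood_block above 0.02 N and x of brass_bar in the frame of strip between -0.01 and 0.01 m and y of brass_bar in the frame of strip between -0.013 and 0.013 m and z of brass_bar in the frame of strip between 0.009 and 0.015 m and angle between the y axis of brass_bar and the y axis of strip, either way round below 0.2 rad), for 0.2 s.
At the end, for the whole second after the job is handed in: Each block at its own end of the panel, flush and centred within 13 mm (brass square within 0.2 rad); strip level on both, centred within 12 mm, along the panel within 0.15 rad; bar flat on the strip, centred within 10 mm across, 13 mm along, in line within 0.2 rad; all released and at rest (all of step 3 and linear speed of each of brass_block, wood_block, strip, brass_bar below 0.02 m/s and angular speed of each of brass_block, wood_block, strip, brass_bar below 0.2 rad/s); the robot touches nothing.
It fails at once if the slim brass block or the taller wooden block is moved by more than 25 mm (distance of any of slim_brass, tall_wood from where it was at the start of the episode above 0.025 m).
It also fails if it takes over 107 s, if anything falls off the work surface, if the arm or the gripper's body presses on something with over 40 N, if the wrist force passes 120 N, or if a joint passes its speed limit or range.

### The arm

A 6-joint arm with a two-finger parallel gripper is mounted at the origin on a cart in front of the work surface, level with it; the furniture and walls round the work are solid. World frame = base frame: x ahead of the robot, y to its left, z up, the work surface at z = 0. Lengths are in mm, angles in degrees, forces in N, time in s.
With the tool pointing down it reaches from about 350 to 850 mm from the base axis. Payload 8.1 kg.
Tool frame: the origin (TCP) lies at the very end of the fingers, on their centre line; the grasp point (between the pads) lies r.tcp_to_grasp behind it (r.tcp_to_grasp is the distance from the TCP to the grasp point, in mm); z points along the fingers, y is the line along which they close (so a half turn about z gives the same grasp; the last joint's range is limited). The gripper opens to 85 mm and grips with 20 to 120 N. Pads are 22 mm wide; open, the fingers measure 114 mm over their backs; the gripper's body (76 mm by 85 mm) begins 54 mm behind the grasp point. The pads swing forward as they close: fully open they stand 13 mm farther back than shut.
Start: joints at [-73.419, 7.471, 85.268, -0, 87.261, -4.893], TCP at [219.672, -558.345, 231.292] pointing down, gripper open.
Joint ranges: [-169.43, 169.43], [-51.17, 129.36], [1.28, 143.12], [-76.62, 256.62], [0, 156.53], [-152.29, 152.29]. Speed limits (degrees/s): [136.94, 136.94, 159.86, 180, 180, 180].

### API

Orientations are given as [roll, pitch, yaw] about the fixed x, y, z axes, in that order (R = Rz(yaw) Ry(pitch) Rx(roll)).
In Python, from bench import sense, viewer, order, r gives the robot as it stands.
- The arm moves only by the tool carry_out, never from a script. Its argument "increments" is one flat list of numbers, 7 for each row, row after row: the shift along the tool's x, y, z as a fraction of full scale, then the turn, a rotation vector about the tool's x, y, z as a fraction of full scale, then the opening, from -1 (shut) to 1 (fully open). A call has exactly 10 rows; each row is the pose to reach, as a shift and turn from the pose commanded when the call began, along the tool's axes at that moment, turning the shorter way round; what a row does not reach only later rows make up. Full scale, the value 1, is 400 mm for a shift and 2 pi rad for a turn. A row lasts 1/8 s, in which the tool goes at most 62.5 mm and 10.7 degrees, less where a joint would pass 70% of its speed; a pose out of reach is approached as far as the arm can. A call with a number of a shift or a turn outside -1 to 1 is refused whole. A call with a gripper value outside its range is refused whole. The fingers move at their own pace and stop on an object; "force" is the grip in N (left out, the last holds). Time passes only in rows, so rows that repeat a pose let the fingers close, or fill a call up. It gives the time, the measured TCP pose, the force, the opening and the grip force at its end, in the units of the state.
- sense(): the state, without advancing time (a new reading comes with each control period).
- viewer.snapshot(name): name is "scene" or "side" or "wrist"; returns the picture (480x640x3 uint8, red, green, blue); there is no depth.
- viewer.get_calibration(name): a dict with "fx", "fy", "cx", "cy" (pixels), "k1" (the pictures are not rectified: a ray, as slopes to the right and down, at radius r is drawn at 1 + k1 r^2 times it, then the intrinsics apply), "R" (3x3) and "t" (3): a world point X has camera coordinates R X + t. Camera axes: x right, y down, z forward; pixel columns grow to the right and rows downward; lengths in mm; the calibration is good to about 2 mm. A picture is of the moment at which its call begins: read the wrist's pose just before it. get_calibration takes no time and is no camera call; for the wrist camera it gives the pose at the moment of the call.
- order.hand_in(): hands the job in; it is judged then, once.
The state is a dict: "time": time; "joint_pos": joint angles; "qd": joint speeds; "joint_efforts": joint torques, N m; "tool_pos": TCP position; "tcp_rot": TCP orientation; "ft_force": force on the tool from outside, world axes, zero at the start; "wrist_torque": the same for the moment, N m; "finger_gap": finger opening in mm; "grip_force": force on a finger pad.
Only numpy, scipy, OpenCV 4.12 (cv2) and the standard library are available. Lean on these libraries where they do the work, as an engineer would, in place of code of your own. Each camera call takes 0.05 s, during which the arm holds its last target. There are 200 camera calls.

## Working session

There is one attempt and no reset: what is moved stays moved. The work goes in short steps, Python scripts to look and compute and a tool call to move; the robot and the scene stay as the last step left them, time stands still between calls to the robot, and variables do not carry over. Pictures are saved under pics/ and viewed, at most 14 in all, crops included, and the job is handed in when it is done.

Besides the shell and the picture viewer there is one more tool, called after "Emit:" by a JSON object that holds its "api" and its "payload". carry_out: Moves the arm, as the interface text tells. Its arguments: {"type":"object","properties":{"increments":{"type":"array"},"force":{"type":"number"}},"required":["increments"]}

```bash
ls; mkdir -p pics; cat > h.py <<'E'
import numpy as np, cv2
from bench import sense, viewer, order, r
from scipy.spatial.transform import Rotation as Ro
def snap(n,f=None):
    c=viewer.get_calibration(n); im=viewer.snapshot(n)
    if f: cv2.imwrite('pics/'+f,im[:,:,::-1])
    return im,c
def ray(c,uv):
    uv=np.atleast_2d(np.array(uv,float))
    K=np.array([[c['fx'],0,c['cx']],[0,c['fy'],c['cy']],[0,0,1]])
    p=cv2.undistortPoints(uv[:,None],K,np.array([c['k1'],0,0,0,0.]))[:,0]
    R=np.array(c['R']);t=np.array(c['t'])
    d=np.c_[p,np.ones(len(p))]@R
    return -R.T@t,d
def onz(c,uv,z):
    o,d=ray(c,uv); return o+d*((z-o[2])/d[:,2:])
def proj(c,X):
    X=np.atleast_2d(np.array(X,float))@np.array(c['R']).T+np.array(c['t'])
    s=X[:,:2]/X[:,2:]; r2=(s**2).sum(1,keepdims=True); s=s*(1+c['k1']*r2)
    return s*[c['fx'],c['fy']]+[c['cx'],c['cy']]
E
python3 - <<'E'
from h import *
s=sense();print(s['time'],s['tool_pos'],s['tcp_rot'],s['finger_gap'],r.tcp_to_grasp)
for n in('scene','side','wrist'):
    im,c=snap(n,n+'0.png'); o,d=ray(c,[320,240]); print(n,o.round(),d.round(2),c['k1'],c['fx'])
E
```

```text
pics
0.0 [ 219.52498038 -557.81225015  230.21987749] [-1.79893371e+02 -9.62931930e-03  2.14769882e+01] 85.32920406620521 18.700000000000003
scene [-183.  482.  548.] [[ 0.72 -0.51 -0.47]] -0.11831121688078713 459.4618790052274
side [   54. -1032.  1006.] [[ 0.37  0.66 -0.65]] 0.012737353182726775 621.086469281112
wrist [ 294. -529.  375.] [[-0.29 -0.11 -0.95]] -0.030832750347128877 362.73170783876617
```

View pics/scene0.png

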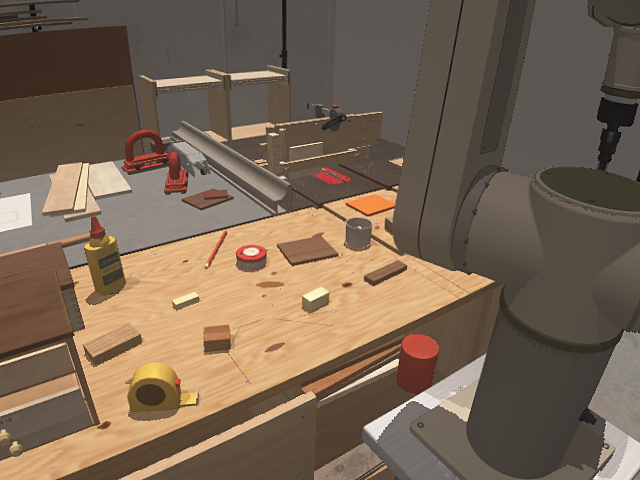

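View pics/side0.png

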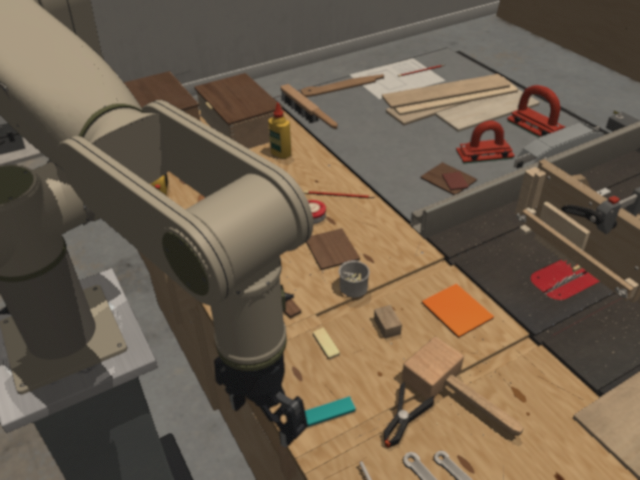

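Scene: the panel is at (308,250), between the screw tin (358,232) and the lidded tin (251,257). The dark strip is at (385,272), the thick brass block at (316,299), a slim brass piece at (185,300), and the reddish block at (217,338). There is a wooden plank at (112,343). Side: a yellow bar at (326,343), the tall wood block at (388,320), and a teal strip look-alike at (330,411). The orange panel is also a look-alike.

```bash
python3 - <<'E'
from h import *
c=viewer.get_calibration('scene')
for n,p,z in [('panel',(308,249),8),('screw',(358,245),10),('lid',(251,252),29),('strip',(385,270),12),('brass',(316,295),25),('slim',(185,299),13),('wood',(217,332),25),('plank',(112,341),20)]: print(n,onz(c,p,z).round())
c=viewer.get_calibration('side')
for n,p,z in [('panel',(333,247),8),('screw',(354,267),54),('bar',(326,342),10),('tall',(388,315),32),('strip',(290,303),12),('teal',(330,411),12),('lid',(317,208),29)]: print(n,onz(c,p,z).round())
w=viewer.get_calibration('wrist'); T=np.array(sense()['tool_pos']);Rt=Ro.from_euler('xyz',sense()['tcp_rot'],degrees=True)
R=np.array(w['R']);o=-R.T@np.array(w['t'])
print('cam in tool',Rt.inv().apply(o-T),Rt.inv().apply(R), w['fx'])
E
```

```text
panel [[622. -55.   8.]]
screw [[ 571. -168.   10.]]
lid [[648.  84.  29.]]
strip [[ 444. -144.   12.]]
brass [[432.  51.  25.]]
slim [[574. 270.  13.]]
wood [[431. 262.  25.]]
plank [[510. 427.  20.]]
panel [[632. -60.   8.]]
screw [[ 611. -187.   54.]]
bar [[ 466. -308.   10.]]
tall [[ 606. -328.   32.]]
strip [[ 454. -174.   12.]]
teal [[ 388. -455.   12.]]
lid [[663.  71.  29.]]
cam in tool [ 7.95070371e+01 -3.34778249e-02 -1.44489440e+02] [[-7.58835976e-04  9.99998732e-01  1.39984313e-03]
 [-9.50890891e-01 -2.88282547e-04 -3.09526137e-01]
 [-3.09525341e-01 -1.56597765e-03  9.50889905e-01]] 362.73170783876617
```

```bash
cat >> h.py <<'E'
def pose():
    s=sense(); return np.array(s['tool_pos']),Ro.from_euler('xyz',s['tcp_rot'],degrees=True)
def go(*tg):
    """tg: (x,y,z,yaw) targets, pointing down; prints fractions relative to present pose"""
    T,R=pose()
    for x,y,z,yaw in tg:
        d=R.inv().apply(np.array([x,y,z])-T)/400
        v=(R.inv()*Ro.from_euler('xyz',[180,0,yaw],degrees=True)).as_rotvec()/(2*np.pi)
        print((x,y,z,yaw),', '.join('%.4f'%q for q in np.r_[d,v]), '| mm',round(np.linalg.norm(d)*400),'deg',round(np.linalg.norm(v)*360))
E
python3 -c "
from h import *
go((480,-60,350,0))"
```

```text
(480, -60, 350, 0) 1.0617, -0.9205, -0.2974, -0.0002, 0.0000, 0.0596 | mm 575 deg 21
```

Emit:
{"api": "carry_out", "payload": {"increments": [0.2,-0.17,-0.2,0,0,0.02,1,0.4,-0.35,-0.3,0,0,0.03,1,0.6,-0.52,-0.3,0,0,0.04,1,0.8,-0.7,-0.3,0,0,0.06,1,0.98,-0.9,-0.3,0,0,0.06,1,0.98,-0.9,-0.3,0,0,0.06,1,0.98,-0.9,-0.3,0,0,0.06,1,0.98,-0.9,-0.3,0,0,0.06,1,0.98,-0.9,-0.3,0,0,0.06,1,0.98,-0.9,-0.3,0,0,0.06,1]}}

```text
time: 1.4
tool_pos: [453.7, -76.3, 351.5]
tcp_rot: [-180.0, -0.0, 0.2]
ft_force: [-0.3, -0.5, -0.2]
finger_gap: 85.2
grip_force: 0.0
```

```bash
python3 -c "
from h import *
print(np.abs(sense()['qd']).max())
im,c=snap('wrist','w1.png')
np.savez('w1.npz',im=im,**c)"
```

```text
4.548508585813213
```

View pics/w1.png

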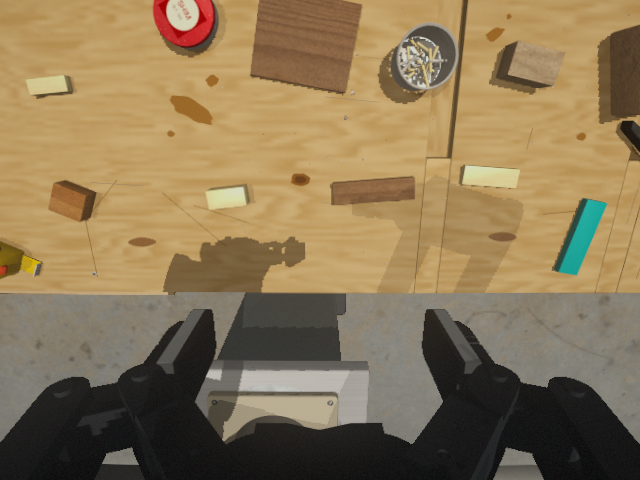

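Candidates here are:
- **Brass:** thick block (227,197), slim (49,85), flat bar (490,176).
- **Strip shapes:** dark walnut (373,190), teal (581,236).
- **Wood:** reddish (72,200), tall greyish (532,62).
- **Other:** panel (305,45), lidded tin (184,15), screw tin (424,57).

I'll measure the first of each by colour mask.

```bash
cat >> h.py <<'E'
def meas(im,c,seed,z,tol=18,name='',rad=90):
    """flood colour region round seed, back-project its outline at height z, min-area rect in world"""
    lab=cv2.GaussianBlur(cv2.cvtColor(im,cv2.COLOR_RGB2LAB),(3,3),0).astype(int)
    u,v=map(int,seed); ref=np.median(lab[v-2:v+3,u-2:u+3].reshape(-1,3),axis=0)
    m=(np.abs(lab-ref)<=[tol*1.3,tol*.6,tol*.6]).all(2).astype(np.uint8)
    k=np.zeros_like(m);cv2.circle(k,(u,v),rad,1,-1);m&=k
    m=cv2.morphologyEx(m,cv2.MORPH_CLOSE,np.ones((5,5)));m=cv2.morphologyEx(m,cv2.MORPH_OPEN,np.ones((5,5)))
    n,l=cv2.connectedComponents(m); m=(l==l[v,u]).astype(np.uint8)
    cs,_=cv2.findContours(m,cv2.RETR_EXTERNAL,cv2.CHAIN_APPROX_NONE); ct=max(cs,key=cv2.contourArea)[:,0]
    P=onz(c,ct,z)[:,:2].astype(np.float32)
    (cx,cy),(w,h),a=cv2.minAreaRect(P)
    if w>h: a+=90   # a = direction of... short side w; long side at a+90
    w,h=min(w,h),max(w,h); L=(a+90)%180
    print(name,'ctr %.1f %.1f'%(cx,cy),'size %.1f x %.1f'%(w,h),'long-axis dir %.1f'%L,'fill %.2f'%(cv2.contourArea(P)/(w*h)))
    return cx,cy,L,m
E
python3 - <<'E'
from h import *
print(np.abs(sense()['qd']).max())
im,c=snap('wrist'); tot=im.copy()
for n,p,z in [('brass',(227,195),25),('slim',(49,85),13),('bar',(490,175),10),('strip',(373,188),12),('wood',(76,197),25),('tall',(538,58),32),('panel',(305,45),8)]:
    *_,m=meas(im,c,p,z,name=n)
    cs,_=cv2.findContours(m,0,2); cv2.drawContours(tot,cs,-1,(255,0,255),1)
cv2.imwrite('pics/w1m.png',tot[:300,:,::-1])
E
```

```text
3.477087036458485
brass ctr 438.8 47.9 size 23.7 x 49.7 long-axis dir 96.2 fill 0.91
slim ctr 581.6 268.4 size 18.3 x 50.8 long-axis dir 94.4 fill 0.91
bar ctr 466.6 -305.9 size 24.9 x 74.3 long-axis dir 86.2 fill 0.91
strip ctr 446.6 -147.1 size 33.6 x 113.8 long-axis dir 94.6 fill 0.93
wood ctr 435.3 261.8 size 44.9 x 46.6 long-axis dir 65.8 fill 0.81
tall ctr 602.4 -332.9 size 46.9 x 63.8 long-axis dir 82.1 fill 0.77
panel ctr 628.9 -57.6 size 104.8 x 122.0 long-axis dir 80.2 fill 0.88
```

View pics/w1m.png

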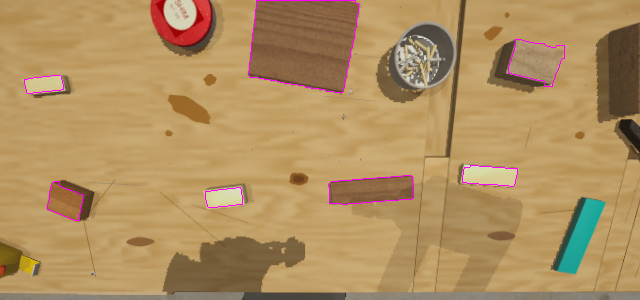

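The sizes match the given ones, so the identities hold. Next I'll look at the panel and tins from above.

```bash
python3 -c "
from h import *
go((560,-55,300,0))"
```

```text
(560, -55, 300, 0) 0.2685, -0.0612, 0.1273, 0.0000, 0.0001, -0.0000 | mm 121 deg 0
```

Emit:
{"api": "carry_out", "payload": {"increments": [0.09,-0.02,0.04,0,0,0,1,0.18,-0.04,0.08,0,0,0,1,0.27,-0.06,0.12,0,0,0,1,0.27,-0.06,0.12,0,0,0,1,0.27,-0.06,0.12,0,0,0,1,0.27,-0.06,0.12,0,0,0,1,0.27,-0.06,0.12,0,0,0,1,0.27,-0.06,0.12,0,0,0,1,0.27,-0.06,0.12,0,0,0,1,0.27,-0.06,0.12,0,0,0,1]}}

```text
time: 2.75
tool_pos: [560.7, -56.0, 303.4]
tcp_rot: [-180.0, -0.0, -0.1]
ft_force: [-0.9, 0.6, 0.2]
finger_gap: 85.6
grip_force: 0.0
```

```bash
python3 - <<'E'
from h import *
im,c=snap('wrist'); 
p=proj(c,[[629,-58,8],[655,83,29],[602,-196,54]]);print(p.round())
x,y,L,m=meas(im,c,p[0],8,name='panel',rad=140)
tot=im.copy()
lab=cv2.cvtColor(im,cv2.COLOR_RGB2HSV)
red=(((lab[...,0]<6)|(lab[...,0]>174))&(lab[...,1]>170)&(lab[...,2]>90)).astype(np.uint8)
red=cv2.morphologyEx(red,cv2.MORPH_CLOSE,np.ones((7,7)))
cs,_=cv2.findContours(red,0,1);ct=max(cs,key=cv2.contourArea)
q=onz(c,ct[:,0],29)[:,:2].astype(np.float32);print('lid',cv2.minEnclosingCircle(q),cv2.fitEllipse(q))
for mm in(m,red):
    k,_=cv2.findContours(mm,0,2);cv2.drawContours(tot,k,-1,(255,0,255),1)
t=np.radians(L)
for s in(-140,140):
    C=np.array([x+s*np.cos(t),y+s*np.sin(t)])
    for z in((29,),(54,)):
        a=np.linspace(0,6.28,90); 
        cv2.polylines(tot,[proj(c,np.c_[C[0]+34.7*np.cos(a),C[1]+34.7*np.sin(a),a*0+z[0]]).astype(int)],True,(0,255,0),1)
cv2.imwrite('pics/p2.png',tot[:,:,::-1])
E
```

```text
[[321. 133.]
 [192. 110.]
 [450. 160.]]
panel ctr 628.9 -56.8 size 101.4 x 120.7 long-axis dir 79.8 fill 0.97
lid ((654.3590087890625, 80.11964416503906), 35.184566497802734) ((654.3933715820312, 80.1507797241211), (68.60359191894531, 69.3263168334961), 173.62710571289062)
```

View pics/p2.png

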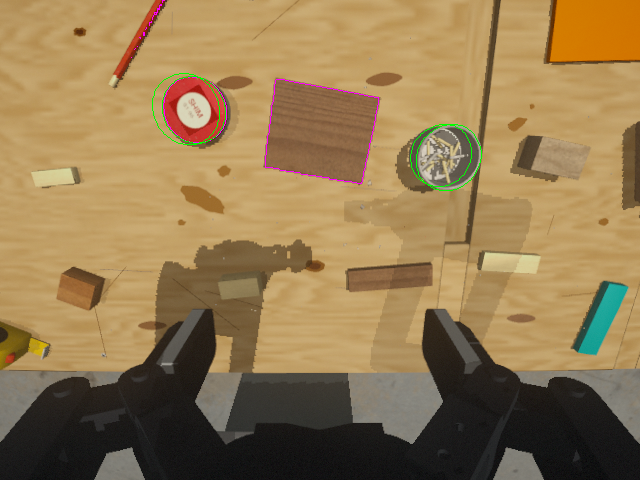

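Lid-to-panel distance is 139 mm (should be 140) and the panel reads 101x121, so the panel is at (628.9,-56.8), direction 79.7°. The lidded tin is at its +dir end. Picture: panel (322,132), lid (193,110), screw tin (446,157). Next I'll hover over the thick brass block (240,285).

```bash
python3 -c "
from h import *
go((438,48,150,96))"
```

```text
(438, 48, 150, 96) -0.3073, -0.2594, 0.3832, -0.0000, 0.0000, -0.2670 | mm 222 deg 96
```

Emit:
{"api": "carry_out", "payload": {"increments": [-0.03,-0.03,0.04,0,0,-0.028,1,-0.07,-0.06,0.09,0,0,-0.057,1,-0.11,-0.1,0.15,0,0,-0.086,1,-0.15,-0.13,0.2,0,0,-0.115,1,-0.2,-0.17,0.25,0,0,-0.144,1,-0.25,-0.21,0.31,0,0,-0.173,1,-0.28,-0.24,0.35,0,0,-0.202,1,-0.307,-0.26,0.383,0,0,-0.231,1,-0.307,-0.26,0.383,0,0,-0.26,1,-0.307,-0.26,0.383,0,0,-0.267,1]}}

```text
time: 4.05
tool_pos: [437.9, 48.4, 149.9]
tcp_rot: [-180.0, -0.0, 96.2]
ft_force: [-0.0, 0.8, 0.4]
finger_gap: 85.3
grip_force: 0.0
```

```bash
python3 - <<'E'
from h import *
print(sense()['tool_pos'],sense()['tcp_rot'][2],np.abs(sense()['qd']).max())
im,c=snap('wrist')
p=proj(c,[[438.8,47.9,25]])[0];print(p)
x,y,L,m=meas(im,c,p,25,name='brass',rad=140)
cs,_=cv2.findContours(m,0,2); cv2.drawContours(im,cs,-1,(255,0,255),1)
cv2.imwrite('pics/b.png',im[100:400,120:520,::-1])
go((x,y,60,L),(x,y,4,L))
E
```

```text
[437.88335293  48.42233381 149.92024285] 96.22854350888515 16.737978979533825
[319.86505508 231.94459984]
brass ctr 439.3 46.3 size 24.6 x 50.3 long-axis dir 96.6 fill 0.96
(439.27130126953125, 46.329627990722656, 60, 96.58522462844849) -0.0054, 0.0025, 0.2251, -0.0000, 0.0000, -0.0009 | mm 90 deg 0
(439.27130126953125, 46.329627990722656, 4, 96.58522462844849) -0.0054, 0.0025, 0.3651, -0.0000, 0.0000, -0.0009 | mm 146 deg 0
```

View pics/b.png

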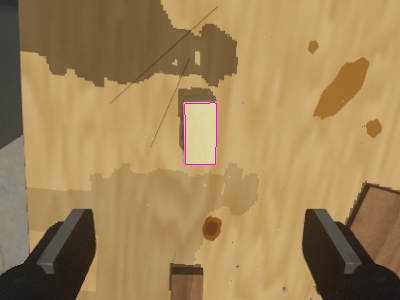

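The crop confirms the thick brass block: 24.6x50.3 mm at crop (200,133). Now I'll pick it up.

Emit:
{"api": "carry_out", "payload": {"increments": [-0.005,0.003,0.1,0,0,-0.001,1,-0.005,0.003,0.22,0,0,-0.001,1,-0.005,0.003,0.3,0,0,-0.001,1,-0.005,0.003,0.34,0,0,-0.001,1,-0.005,0.003,0.365,0,0,-0.001,1,-0.005,0.003,0.365,0,0,-0.001,1,-0.005,0.003,0.365,0,0,-0.001,-1,-0.005,0.003,0.365,0,0,-0.001,-1,-0.005,0.003,0.365,0,0,-0.001,-1,-0.005,0.003,0.365,0,0,-0.001,-1], "force": 40}}

```text
time: 5.35
tool_pos: [440.1, 46.3, 4.7]
tcp_rot: [179.9, 0.0, 96.4]
ft_force: [-1.7, 0.1, 4.7]
finger_gap: 24.4
grip_force: 41.1
```

```bash
python3 - <<'E'
from h import *
s=sense();print(s['finger_gap'],s['grip_force'],s['tool_pos'])
go((439.3,46.3,60,96.6),(530,-30,100,133),(620.4,-103.5,100,169.7),(620.4,-103.5,13,169.7))
E
```

```text
24.423340135936073 41.120442152023315 [440.05368712  46.31339797   4.67141094]
(439.3, 46.3, 60, 96.6) 0.0002, -0.0017, -0.1383, 0.0002, 0.0000, -0.0007 | mm 55 deg 0
(530, -30, 100, 133) -0.2145, 0.2026, -0.2381, 0.0001, 0.0001, -0.1018 | mm 152 deg 37
(620.4, -103.5, 100, 169.7) -0.4222, 0.4069, -0.2379, 0.0001, 0.0001, -0.2037 | mm 253 deg 73
(620.4, -103.5, 13, 169.7) -0.4221, 0.4067, -0.0204, 0.0001, 0.0001, -0.2037 | mm 235 deg 73
```

Emit:
{"api": "carry_out", "payload": {"increments": [0,0,-0.1,0,0,0,-1,0,0,-0.2,0,0,0,-1,-0.06,0.06,-0.238,0,0,-0.029,-1,-0.12,0.116,-0.238,0,0,-0.058,-1,-0.18,0.174,-0.238,0,0,-0.087,-1,-0.24,0.232,-0.238,0,0,-0.116,-1,-0.3,0.29,-0.238,0,0,-0.145,-1,-0.36,0.348,-0.238,0,0,-0.174,-1,-0.422,0.407,-0.238,0,0,-0.204,-1,-0.422,0.407,-0.238,0,0,-0.204,-1]}}

```text
time: 6.6
tool_pos: [620.6, -104.9, 98.2]
tcp_rot: [-180.0, -0.0, 169.8]
ft_force: [-1.2, 0.6, -3.1]
finger_gap: 24.9
grip_force: 40.6
```

```bash
python3 - <<'E'
from h import *
go((620.4,-103.5,20,169.7),(620.4,-103.5,13,169.7))
E
```

```text
(620.4, -103.5, 20, 169.7) 0.0010, 0.0035, 0.1956, -0.0000, -0.0001, 0.0003 | mm 78 deg 0
(620.4, -103.5, 13, 169.7) 0.0009, 0.0035, 0.2131, -0.0000, -0.0001, 0.0003 | mm 85 deg 0
```

Emit:
{"api": "carry_out", "payload": {"increments": [0.001,0.003,0.08,0,0,0,-1,0.001,0.003,0.15,0,0,0,-1,0.001,0.003,0.19,0,0,0,-1,0.001,0.003,0.205,0,0,0,-1,0.001,0.003,0.213,0,0,0,-1,0.001,0.003,0.213,0,0,0,-1,0.001,0.003,0.213,0,0,0,0.06,0.001,0.003,0.213,0,0,0,0.06,0.001,0.003,0.213,0,0,0,0.06,0.001,0.003,0.16,0,0,0,0.06]}}

```text
time: 7.85
tool_pos: [618.1, -101.7, 34.1]
tcp_rot: [180.0, -0.2, 169.8]
ft_force: [0.4, 0.1, -0.4]
finger_gap: 45.3
grip_force: 0.0
```

```bash
python3 - <<'E'
from h import *
print(sense()['finger_gap'])
go((620.4,-103.5,150,169.7),(435,255,180,120))
E
```

```text
45.30683818403614
(620.4, -103.5, 150, 169.7) -0.0052, -0.0032, -0.2897, 0.0000, -0.0006, 0.0003 | mm 116 deg 0
(435, 255, 180, 120) 0.6101, 0.7967, -0.3620, -0.0002, -0.0006, 0.1383 | mm 427 deg 50
```

Emit:
{"api": "carry_out", "payload": {"increments": [0,0,-0.1,0,0,0,0.06,0,0,-0.2,0,0,0,0.06,0.07,0.1,-0.32,0,0,0.02,1,0.16,0.21,-0.362,0,0,0.04,1,0.25,0.32,-0.362,0,0,0.06,1,0.34,0.44,-0.362,0,0,0.08,1,0.43,0.56,-0.362,0,0,0.1,1,0.52,0.68,-0.362,0,0,0.12,1,0.61,0.79,-0.362,0,0,0.138,1,0.61,0.79,-0.362,0,0,0.138,1]}}

```text
time: 9.1
tool_pos: [434.1, 255.3, 181.9]
tcp_rot: [179.9, -0.0, 120.3]
ft_force: [0.2, -0.0, -0.4]
finger_gap: 85.2
grip_force: 0.0
```

```bash
python3 - <<'E'
from h import *
im,c=snap('wrist')
p=proj(c,[[435,258,25]])[0];print(p)
x,y,L,m=meas(im,c,p,25,name='wood',rad=140,tol=14)
cs,_=cv2.findContours(m,0,2); cv2.drawContours(im,cs,-1,(255,0,255),1)
cv2.imwrite('pics/wd.png',im[80:380,120:520,::-1])
E
```

```text
[320.58162083 218.58984318]
wood ctr 433.1 260.5 size 39.4 x 48.7 long-axis dir 66.5 fill 0.90
```

View pics/wd.png

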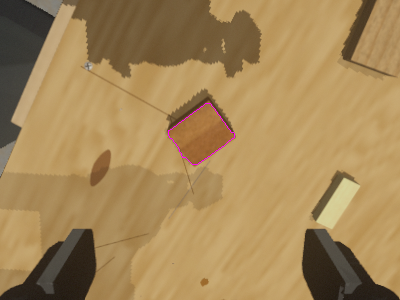

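```bash
python3 - <<'E'
from h import *
c=viewer.get_calibration('wrist')
P=onz(c,np.array([[168,130],[210,101],[235,136],[193,166]])+[120,80],25)[:,:2]
print(P.round(1),P.mean(0))
for i in range(4):
    d=P[(i+1)%4]-P[i];print(np.hypot(*d).round(1),np.degrees(np.arctan2(d[1],d[0])).round(1))
E
```

```text
[[408.4 248.7]
 [426.6 287.8]
 [460.4 273. ]
 [443.  231.4]] [434.62769043 260.21856757]
43.2 65.1
36.9 -23.7
45.1 -112.8
38.6 153.4
```

```bash
python3 - <<'E'
from h import *
go((434.6,260.2,100,66.2),(434.6,260.2,4,66.2))
E
```

```text
(434.6, 260.2, 100, 66.2) 0.0151, 0.0066, 0.2044, 0.0003, -0.0001, 0.1505 | mm 82 deg 54
(434.6, 260.2, 4, 66.2) 0.0152, 0.0061, 0.4444, 0.0003, -0.0001, 0.1505 | mm 178 deg 54
```

Emit:
{"api": "carry_out", "payload": {"increments": [0.015,0.006,0.06,0,0,0.029,1,0.015,0.006,0.12,0,0,0.058,1,0.015,0.006,0.18,0,0,0.087,1,0.015,0.006,0.21,0,0,0.116,1,0.015,0.006,0.23,0,0,0.145,1,0.015,0.006,0.25,0,0,0.15,1,0.015,0.006,0.34,0,0,0.15,1,0.015,0.006,0.42,0,0,0.15,1,0.015,0.006,0.444,0,0,0.15,1,0.015,0.006,0.444,0,0,0.15,1]}}

```text
time: 10.4
tool_pos: [434.9, 258.0, 2.6]
tcp_rot: [-180.0, 0.0, 66.2]
ft_force: [0.7, 0.5, 0.4]
finger_gap: 85.5
grip_force: 0.0
```

Emit:
{"api": "carry_out", "payload": {"increments": [0,0,0,0,0,0,-1,0,0,0,0,0,0,-1,0,0,0,0,0,0,-1,0,0,0,0,0,0,-1,0,0,0,0,0,0,-1,0,0,-0.05,0,0,0,-1,0,0,-0.12,0,0,0,-1,0,0,-0.2,0,0,0,-1,0,0,-0.24,0,0,0,-1,0,0,-0.24,0,0,0,-1], "force": 30}}

```text
time: 11.65
tool_pos: [435.7, 258.9, 99.6]
tcp_rot: [179.9, -0.1, 66.1]
ft_force: [0.1, 0.1, -1.0]
finger_gap: 39.5
grip_force: 30.7
```

```bash
python3 - <<'E'
from h import *
go((530,130,100,73),(635.6,-19.9,100,79.7),(635.6,-19.9,13,79.7))
E
```

```text
(530, 130, 100, 73) -0.1993, 0.3461, -0.0007, 0.0003, -0.0003, -0.0191 | mm 160 deg 7
(635.6, -19.9, 100, 79.7) -0.4351, 0.7392, -0.0005, 0.0003, -0.0003, -0.0377 | mm 343 deg 14
(635.6, -19.9, 13, 79.7) -0.4355, 0.7388, 0.2170, 0.0003, -0.0003, -0.0377 | mm 354 deg 14
```

Emit:
{"api": "carry_out", "payload": {"increments": [-0.06,0.1,0,0,0,-0.005,-1,-0.13,0.22,0,0,0,-0.012,-1,-0.2,0.34,0,0,0,-0.018,-1,-0.27,0.46,0,0,0,-0.024,-1,-0.34,0.58,0,0,0,-0.03,-1,-0.41,0.69,0,0,0,-0.036,-1,-0.435,0.739,0,0,0,-0.038,-1,-0.435,0.739,0,0,0,-0.038,-1,-0.435,0.739,0,0,0,-0.038,-1,-0.435,0.739,0,0,0,-0.038,-1]}}

```text
time: 12.9
tool_pos: [633.8, -19.2, 97.8]
tcp_rot: [-179.9, -0.0, 79.9]
ft_force: [-0.6, 0.7, -0.5]
finger_gap: 39.0
grip_force: 30.7
```

```bash
python3 - <<'E'
from h import *
go((635.3,-21,20,79.7),(635.3,-21,12.4,79.7))
E
```

```text
(635.3, -21, 20, 79.7) -0.0037, 0.0048, 0.1945, -0.0002, -0.0000, 0.0004 | mm 78 deg 0
(635.3, -21, 12.4, 79.7) -0.0037, 0.0048, 0.2135, -0.0002, -0.0000, 0.0004 | mm 85 deg 0
```

Emit:
{"api": "carry_out", "payload": {"increments": [-0.004,0.004,0.08,0,0,0,-1,-0.004,0.004,0.15,0,0,0,-1,-0.004,0.004,0.19,0,0,0,-1,-0.004,0.004,0.205,0,0,0,-1,-0.004,0.004,0.213,0,0,0,-1,-0.004,0.004,0.213,0,0,0,-1,-0.004,0.004,0.213,0,0,0,0.5,-0.004,0.004,0.213,0,0,0,0.5,-0.004,0.004,0.213,0,0,0,0.5,-0.004,0.004,0.16,0,0,0,0.5]}}

```text
time: 14.15
tool_pos: [634.0, -22.0, 33.1]
tcp_rot: [-179.8, 0.0, 79.8]
ft_force: [-0.6, 0.4, 0.4]
finger_gap: 64.0
grip_force: 0.0
```

```bash
python3 - <<'E'
from h import *
print(sense()['finger_gap'])
go((635,-21,160,80),(590,-58,220,80))
E
```

```text
63.9927130607736
(635, -21, 160, 80) 0.0028, 0.0007, -0.3172, -0.0007, 0.0000, -0.0006 | mm 127 deg 0
(590, -58, 220, 80) -0.1082, -0.0943, -0.4668, -0.0007, 0.0000, -0.0006 | mm 195 deg 0
```

Emit:
{"api": "carry_out", "payload": {"increments": [0,0,-0.1,0,0,0,0.5,0,0,-0.2,0,0,0,0.5,0,0,-0.33,0,0,0,1,-0.04,0,-0.45,0,0,0,1,-0.05,0,-0.47,0,0,0,1,-0.05,0,-0.47,0,0,0,1,-0.05,0,-0.47,0,0,0,1,-0.05,0,-0.47,0,0,0,1,-0.05,0,-0.47,0,0,0,1,-0.05,0,-0.47,0,0,0,1]}}

```text
time: 15.4
tool_pos: [632.2, -41.7, 222.0]
tcp_rot: [-180.0, -0.0, 79.8]
ft_force: [0.2, 0.2, -0.3]
finger_gap: 85.4
grip_force: 0.0
```

```bash
cat > chk.py <<'E'
from h import *
def rel(x,y,C=np.array([628.9,-56.8]),L=79.7):
    t=np.radians(L);u=np.array([np.cos(t),np.sin(t)]);v=np.array([u[1],-u[0]]);d=np.array([x,y])-C
    return 'panel x %.1f y %.1f'%(d@v,d@u)
E
python3 - <<'E'
from chk import *
im,c=snap('wrist')
tot=im.copy()
for n,X,tol in [('brass',[620.4,-103.5,33],18),('wood',[635.6,-20,33],14)]:
    p=proj(c,[X])[0]; x,y,L,m=meas(im,c,p,33,name=n,rad=100,tol=tol);print(rel(x,y))
    cs,_=cv2.findContours(m,0,2); cv2.drawContours(tot,cs,-1,(255,0,255),1)
cv2.imwrite('pics/c1.png',tot[50:450,100:580,::-1])
E
```

```text
brass ctr 620.3 -101.9 size 23.7 x 49.7 long-axis dir 169.8 fill 0.96
panel x -0.4 y -45.9
wood ctr 637.1 -21.0 size 38.2 x 42.8 long-axis dir 79.8 fill 0.77
panel x 1.7 y 36.7
```

View pics/c1.png

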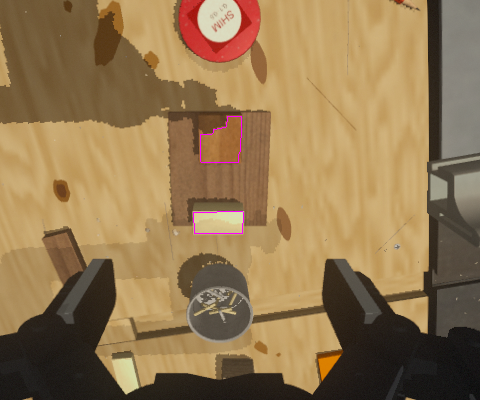

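Both blocks are within 2 mm: brass at crop (218,222), wood at (221,140), part of it in shadow. Next is the strip.

```bash
python3 - <<'E'
from h import *
go((446,-146,150,94.6))
E
```

```text
(446, -146, 150, 94.6) -0.3390, -0.4120, 0.1806, -0.0001, -0.0000, -0.0411 | mm 225 deg 15
```

Emit:
{"api": "carry_out", "payload": {"increments": [-0.07,-0.08,0.03,0,0,-0.01,1,-0.14,-0.17,0.06,0,0,-0.02,1,-0.21,-0.25,0.1,0,0,-0.03,1,-0.28,-0.33,0.14,0,0,-0.04,1,-0.339,-0.412,0.18,0,0,-0.041,1,-0.339,-0.412,0.18,0,0,-0.041,1,-0.339,-0.412,0.18,0,0,-0.041,1,-0.339,-0.412,0.18,0,0,-0.041,1,-0.339,-0.412,0.18,0,0,-0.041,1,-0.339,-0.412,0.18,0,0,-0.041,1]}}

```text
time: 16.7
tool_pos: [446.6, -145.9, 150.7]
tcp_rot: [180.0, 0.0, 94.6]
ft_force: [-0.6, 0.7, -0.1]
finger_gap: 85.4
grip_force: 0.0
```

```bash
python3 - <<'E'
from h import *
im,c=snap('wrist','s.png')
p=proj(c,[[446.6,-147.1,12]])[0];print(p)
x,y,L,m=meas(im,c,p,12,name='strip',rad=160)
go((x,y,60,L),(x,y,3.5,L))
E
```

```text
[318.58395908 227.75334997]
strip ctr 445.7 -156.9 size 31.9 x 95.3 long-axis dir 95.4 fill 0.93
(445.6833801269531, -156.92962646484375, 60, 95.39821529388428) -0.0272, -0.0042, 0.2265, 0.0000, 0.0000, -0.0023 | mm 91 deg 1
(445.6833801269531, -156.92962646484375, 3.5, 95.39821529388428) -0.0272, -0.0042, 0.3677, 0.0000, 0.0000, -0.0023 | mm 148 deg 1
```

View pics/s.png

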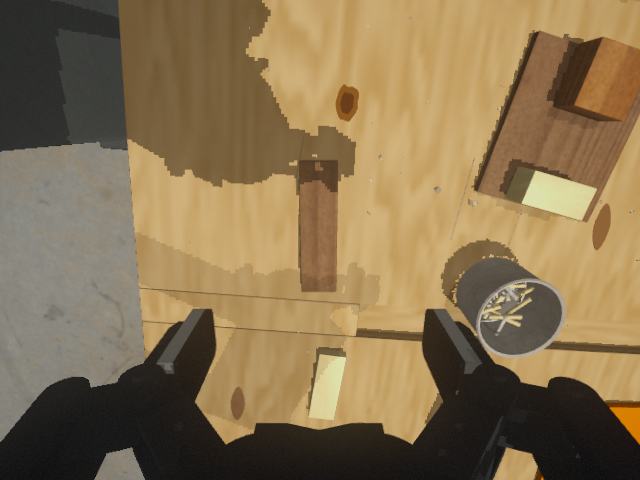

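The strip spans (300–338, 160) to (301–336, 291), and its far end is in shadow. I'll use the corner pixels.

```bash
python3 - <<'E'
from h import *
c=viewer.get_calibration('wrist')
P=onz(c,[[300,160],[338,160],[336,291],[301.5,291]],12)[:,:2]
a,b=P[:2].mean(0),P[2:].mean(0);d=a-b
print(P.round(1),P.mean(0),np.hypot(*d),np.degrees(np.arctan2(d[1],d[0])))
x,y=P.mean(0)
go((x,y,60,95.2),(x,y,3.5,95.2))
E
```

```text
[[ 428.   -94.4]
 [ 457.   -92.1]
 [ 465.8 -202.2]
 [ 436.3 -204.6]] [ 446.76664474 -148.33425649] 110.48119850849362 94.44792048387994
(np.float64(446.7666447401565), np.float64(-148.33425648907053), 60, 95.2) -0.0060, 0.0002, 0.2265, 0.0000, 0.0000, -0.0017 | mm 91 deg 1
(np.float64(446.7666447401565), np.float64(-148.33425648907053), 3.5, 95.2) -0.0060, 0.0002, 0.3677, 0.0000, 0.0000, -0.0017 | mm 147 deg 1
```

Emit:
{"api": "carry_out", "payload": {"increments": [-0.006,0,0.1,0,0,0,1,-0.006,0,0.22,0,0,0,1,-0.006,0,0.3,0,0,0,1,-0.006,0,0.34,0,0,0,1,-0.006,0,0.366,0,0,0,1,-0.006,0,0.366,0,0,0,1,-0.006,0,0.366,0,0,0,-1,-0.006,0,0.366,0,0,0,-1,-0.006,0,0.366,0,0,0,-1,-0.006,0,0.366,0,0,0,-1]}}

```text
time: 18.0
tool_pos: [446.9, -148.8, 4.8]
tcp_rot: [179.9, 0.0, 94.6]
ft_force: [-1.5, 1.3, 4.6]
finger_gap: 28.9
grip_force: 29.9
```

```bash
python3 - <<'E'
from h import *
s=sense();print(s['finger_gap'],s['grip_force'],s['tool_pos'])
go((446.8,-148.3,110,94.6),(628.9,-56.8,110,79.7))
E
```

```text
28.86019851957492 29.949984848499298 [ 446.86837501 -148.75039682    4.83452539]
(446.8, -148.3, 110, 94.6) 0.0010, 0.0002, -0.2629, 0.0002, 0.0001, -0.0001 | mm 105 deg 0
(628.9, -56.8, 110, 79.7) 0.1929, 0.4722, -0.2625, 0.0002, 0.0001, 0.0413 | mm 229 deg 15
```

Emit:
{"api": "carry_out", "payload": {"increments": [0,0,-0.08,0,0,0,-1,0,0,-0.18,0,0,0,-1,0,0,-0.26,0,0,0,-1,0.03,0.08,-0.265,0,0,0.008,-1,0.07,0.18,-0.265,0,0,0.016,-1,0.11,0.28,-0.265,0,0,0.026,-1,0.15,0.38,-0.265,0,0,0.034,-1,0.193,0.472,-0.265,0,0,0.041,-1,0.193,0.472,-0.265,0,0,0.041,-1,0.193,0.472,-0.265,0,0,0.041,-1]}}

```text
time: 19.25
tool_pos: [627.7, -56.6, 109.4]
tcp_rot: [-179.9, 0.0, 79.8]
ft_force: [-1.0, 0.3, -0.2]
finger_gap: 29.0
grip_force: 30.1
```

```bash
python3 - <<'E'
from h import *
s=sense();print(s['finger_gap'],s['tool_pos'])
go((629,-56.6,45,79.7),(629,-56.6,38.3,79.7))
E
```

```text
29.037866346492642 [627.70815673 -56.57408849 109.40937361]
(629, -56.6, 45, 79.7) 0.0006, 0.0034, 0.1610, -0.0002, 0.0000, 0.0004 | mm 64 deg 0
(629, -56.6, 38.3, 79.7) 0.0006, 0.0034, 0.1778, -0.0002, 0.0000, 0.0004 | mm 71 deg 0
```

Emit:
{"api": "carry_out", "payload": {"increments": [0,0.003,0.06,0,0,0,-1,0,0.003,0.12,0,0,0,-1,0,0.003,0.155,0,0,0,-1,0,0.003,0.17,0,0,0,-1,0,0.003,0.178,0,0,0,-1,0,0.003,0.178,0,0,0,-1,0,0.003,0.178,0,0,0,0.18,0,0.003,0.178,0,0,0,0.18,0,0.003,0.178,0,0,0,0.18,0,0.003,0.14,0,0,0,0.18]}}

```text
time: 20.5
tool_pos: [628.3, -56.6, 53.1]
tcp_rot: [-179.8, 0.0, 79.8]
ft_force: [-0.3, -0.4, -0.5]
finger_gap: 50.1
grip_force: 0.0
```

```bash
python3 - <<'E'
from h import *
s=sense();print(s['finger_gap'],s['tool_pos'])
go((630,-40,222,79.7),(466.6,-306,150,86.2))
E
```

```text
50.14356658363881 [628.26333769 -56.5613193   53.12485745]
(630, -40, 222, 79.7) 0.0415, -0.0044, -0.4222, -0.0005, 0.0000, 0.0003 | mm 170 deg 0
(466.6, -306, 150, 86.2) -0.6854, -0.2880, -0.2413, -0.0005, -0.0000, -0.0178 | mm 313 deg 6
```

Emit:
{"api": "carry_out", "payload": {"increments": [0,0,-0.08,0,0,0,0.18,0,0,-0.18,0,0,0,0.18,0,0,-0.3,0,0,0,1,0.04,0,-0.42,0,0,0,1,0.04,0,-0.42,0,0,0,1,0.04,0,-0.42,0,0,0,1,0.04,0,-0.42,0,0,0,1,0.04,0,-0.42,0,0,0,1,0.04,0,-0.42,0,0,0,1,0.04,0,-0.42,0,0,0,1]}}

```text
time: 21.75
tool_pos: [632.3, -41.1, 221.7]
tcp_rot: [-180.0, -0.0, 79.8]
ft_force: [-0.9, -1.0, -0.0]
finger_gap: 85.7
grip_force: 0.0
```

```bash
python3 - <<'E'
from chk import *
im,c=snap('wrist','c2.png')
p=proj(c,[[629,-57,45]])[0];print(p)
x,y,L,m=meas(im,c,p,45,name='strip',rad=160);print(rel(x,y))
go((466.6,-306,150,86.2))
E
```

```text
[318.52292064 232.10690364]
strip ctr 600.2 -25.7 size 134.8 x 200.6 long-axis dir 144.7 fill 0.49
panel x -33.8 y 25.5
(466.6, -306, 150, 86.2) -0.7253, -0.2904, 0.1798, -0.0001, -0.0000, -0.0178 | mm 321 deg 6
```

View pics/c2.png

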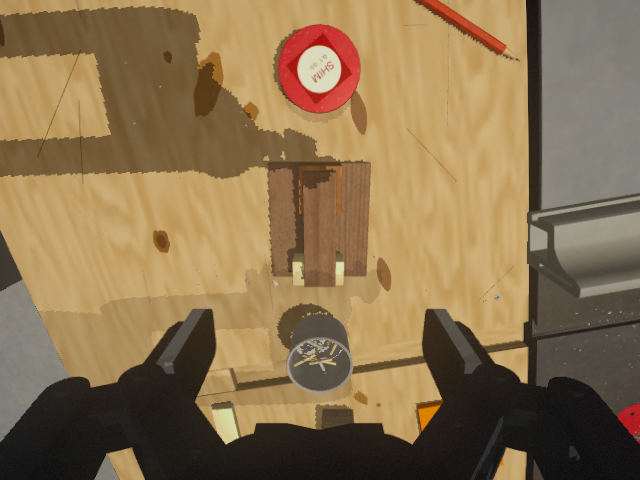

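The strip lies on both blocks, with corners about (303,169), (337,169), (336,287), (304,287). I'll measure it while heading for the bar.

```bash
python3 - <<'E'
from chk import *
c=viewer.get_calibration('wrist')
P=onz(c,[[303,169],[337,169],[336,287],[304,287]],45)[:,:2];print(P.round(1),P.mean(0),rel(*P.mean(0)),np.hypot(*(P[:2].mean(0)-P[2:].mean(0))))
E
```

```text
[[ 626.     2.2]
 [ 655.3   -3.1]
 [ 635.9 -114.8]
 [ 605.3 -109.3]] [630.62577666 -56.27852768] panel x 1.6 y 0.8 113.37092476823697
```

Emit:
{"api": "carry_out", "payload": {"increments": [-0.1,-0.04,0,0,0,0,1,-0.22,-0.09,0.02,0,0,0,1,-0.34,-0.14,0.05,0,0,-0.01,1,-0.46,-0.19,0.09,0,0,-0.01,1,-0.58,-0.24,0.14,0,0,-0.018,1,-0.68,-0.28,0.18,0,0,-0.018,1,-0.725,-0.29,0.18,0,0,-0.018,1,-0.725,-0.29,0.18,0,0,-0.018,1,-0.725,-0.29,0.18,0,0,-0.018,1,-0.725,-0.29,0.18,0,0,-0.018,1]}}

```text
time: 23.05
tool_pos: [467.9, -305.0, 150.7]
tcp_rot: [179.9, 0.0, 86.4]
ft_force: [0.4, -0.2, -1.1]
finger_gap: 85.7
grip_force: 0.0
```

```bash
python3 - <<'E'
from h import *
im,c=snap('wrist','bar.png')
p=proj(c,[[466.6,-305.9,10]])[0];print(p)
x,y,L,m=meas(im,c,p,10,name='bar',rad=160)
go((x,y,4.5,L))
E
```

```text
[317.11086194 226.81712972]
bar ctr 467.0 -309.5 size 24.5 x 67.5 long-axis dir 85.6 fill 0.92
(467.04217529296875, -309.4884948730469, 4.5, 85.56690216064453) -0.0112, -0.0013, 0.3652, 0.0001, 0.0000, 0.0022 | mm 146 deg 1
```

Emit:
{"api": "carry_out", "payload": {"increments": [-0.002,-0.002,0.1,0,0,0.001,1,-0.002,-0.002,0.22,0,0,0.001,1,-0.002,-0.002,0.3,0,0,0.001,1,-0.002,-0.002,0.34,0,0,0.001,1,-0.002,-0.002,0.365,0,0,0.001,1,-0.002,-0.002,0.365,0,0,0.001,1,-0.002,-0.002,0.365,0,0,0.001,-1,-0.002,-0.002,0.365,0,0,0.001,-1,-0.002,-0.002,0.365,0,0,0.001,-1,-0.002,-0.002,0.365,0,0,0.001,-1], "force": 40}}

```text
time: 24.35
tool_pos: [466.4, -307.0, 4.9]
tcp_rot: [180.0, 0.0, 85.9]
ft_force: [-0.7, -0.1, 4.0]
finger_gap: 24.0
grip_force: 39.3
```

```bash
python3 - <<'E'
from h import *
s=sense();print(s['finger_gap'],s['grip_force'],s['tool_pos'])
go((467,-306,130,86),(629.5,-56.6,130,79.7))
E
```

```text
23.97356933021703 39.34097707271576 [ 466.38607787 -306.97236722    4.85957782]
(467, -306, 130, 86) 0.0024, 0.0016, -0.3129, 0.0001, 0.0001, -0.0002 | mm 125 deg 0
(629.5, -56.6, 130, 79.7) 0.6532, 0.3624, -0.3129, 0.0001, 0.0001, 0.0173 | mm 324 deg 6
```

Emit:
{"api": "carry_out", "payload": {"increments": [0,0,-0.1,0,0,0,-1,0,0,-0.22,0,0,0,-1,0.06,0.04,-0.313,0,0,0,-1,0.18,0.1,-0.313,0,0,0.004,-1,0.3,0.17,-0.313,0,0,0.008,-1,0.42,0.23,-0.313,0,0,0.012,-1,0.54,0.3,-0.313,0,0,0.016,-1,0.62,0.345,-0.313,0,0,0.017,-1,0.653,0.363,-0.313,0,0,0.017,-1,0.653,0.363,-0.313,0,0,0.017,-1]}}

```text
time: 25.6
tool_pos: [629.3, -56.0, 128.9]
tcp_rot: [-180.0, 0.0, 79.9]
ft_force: [0.2, 0.1, -1.3]
finger_gap: 23.4
grip_force: 39.9
```

Emit:
{"api": "carry_out", "payload": {"increments": [0,0,0,0,0,0,-1,0,0,0,0,0,0,-1,0,0,0,0,0,0,-1,0,0,0,0,0,0,-1,0,0,0,0,0,0,-1,0,0,0,0,0,0,-1,0,0,0,0,0,0,-1,0,0,0,0,0,0,-1,0,0,0,0,0,0,-1,0,0,0,0,0,0,-1]}}

```text
time: 26.85
tool_pos: [629.5, -56.4, 129.3]
tcp_rot: [-180.0, -0.0, 79.8]
ft_force: [-0.1, -0.1, -1.6]
finger_gap: 23.9
grip_force: 39.9
```

```bash
python3 - <<'E'
from h import *
s=sense();print(s['finger_gap'],s['tool_pos'],s['tcp_rot'][2])
go((629.5,-57.2,60,79.7),(629.5,-57.2,50.6,79.7))
E
```

```text
23.85560213866906 [629.45380091 -56.40266491 129.27599198] 79.79610817893395
(629.5, -57.2, 60, 79.7) -0.0019, 0.0005, 0.1732, -0.0000, -0.0000, 0.0003 | mm 69 deg 0
(629.5, -57.2, 50.6, 79.7) -0.0019, 0.0005, 0.1967, -0.0000, -0.0000, 0.0003 | mm 79 deg 0
```

Emit:
{"api": "carry_out", "payload": {"increments": [-0.001,0,0.06,0,0,0,-1,-0.001,0,0.12,0,0,0,-1,-0.001,0,0.16,0,0,0,-1,-0.001,0,0.18,0,0,0,-1,-0.001,0,0.19,0,0,0,-1,-0.001,0,0.196,0,0,0,-1,-0.001,0,0.196,0,0,0,-1,-0.001,0,0.196,0,0,0,0.06,-0.001,0,0.196,0,0,0,0.06,-0.001,0,0.196,0,0,0,0.06]}}

```text
time: 28.1
tool_pos: [629.6, -56.9, 51.3]
tcp_rot: [180.0, 0.0, 79.8]
ft_force: [-0.5, 0.4, -0.1]
finger_gap: 45.1
grip_force: 0.0
```

Emit:
{"api": "carry_out", "payload": {"increments": [0,0,-0.04,0,0,0,0.06,0,0,-0.12,0,0,0,0.06,0,0,-0.24,0,0,0,0.06,0.02,0,-0.36,0,0,0,0.06,0.04,0,-0.43,0,0,0,1,0.04,0,-0.43,0,0,0,1,0.04,0,-0.43,0,0,0,1,0.04,0,-0.43,0,0,0,1,0.04,0,-0.43,0,0,0,1,0.04,0,-0.43,0,0,0,1]}}

```text
time: 29.35
tool_pos: [631.9, -41.2, 222.1]
tcp_rot: [-179.9, 0.0, 79.8]
ft_force: [-0.1, -0.6, 0.5]
finger_gap: 85.5
grip_force: 0.0
```

```bash
python3 - <<'E'
from chk import *
im,c=snap('wrist','c3.png')
p=proj(c,[[629.5,-57,55]])[0];print(p)
x,y,L,m=meas(im,c,p,55,name='bar',rad=160);print(rel(x,y))
cv2.imwrite('pics/c3c.png',im[100:340,160:480,::-1].repeat(2,0).repeat(2,1))
E
```

```text
[319.58323697 234.90129447]
bar ctr 633.6 -62.4 size 33.5 x 85.3 long-axis dir 80.0 fill 0.65
panel x 5.6 y -4.7
```

View pics/c3c.png

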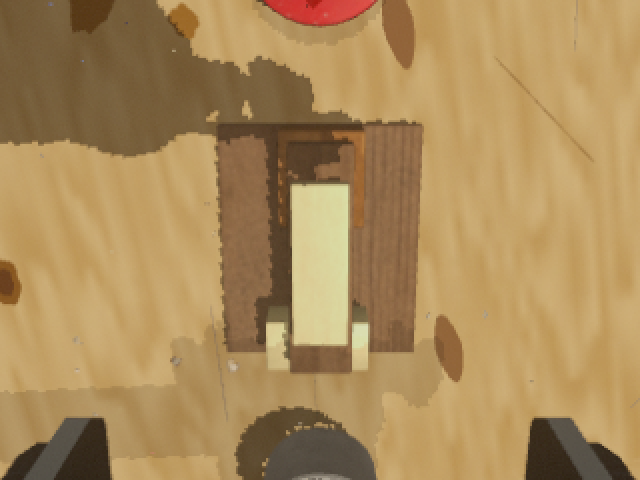

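The bar spans crop (291–350, 183–345) on the strip (290–353, 142–373). It is centred within about 3 mm, and everything is released.

```bash
python3 -c "
from h import *
print(order.hand_in())"
```

```text
the job is handed in; nothing more can be done
None
```

The job is handed in at about 29 s of the 107 s allowed: the brass and wooden blocks measured within about 2 mm of their places on the panel, the strip is centred over them within about 2 mm, and the bar is centred on the strip within about 3 mm; the slim brass block and taller wooden block were not touched, and the judge's verdict was not shown.

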